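Dispense a carrier plate from a sprung magazine

TASK

Get one carrier plate out of the plate magazine: pull the sprung pull tab under its outlet all the way out to its stop, ease it back home without letting it snap, then draw the plate that now sticks out right out of the slot and lay it flat on the raised aluminium block, centred and lengthwise along it, and let go. The other three plates stay in the magazine, and the bottle, tube rack and timer must not be disturbed.

Things in the scene. Friction and masses are not known exactly. Their poses are not given: they have to be found in the camera images.
- magazine: Grey plate magazine fixed to the worktop: foot 150 x 120 x 8, pedestal 55 wide, steel floor under the stack 70 high, on it a tower 98 (x) x 55 (y), 155 high; its flared mouth reaches 18 out over the outlet, 173 high. Origin: on the worktop under the middle of the front (outlet) face; +x goes into the magazine, z up. Tab and plate come out at the front, along -x.
- outlet (a point): Middle of the outlet slot in the front face, 76 high (slot 70 to 82; only the bottom plate fits through). The tower and its lip stand over the pull tab and over a plate sticking out here, so a gripper coming straight down hits them: lean the tool back from the tower by 30 to 40 degrees, fingers pointing down and towards the magazine's +x.
- pull_tab (a point): Centre of the black pull tab, 14 (x) x 20 (y) x 26 tall, on an 8 thick stem; home: 55 in front of the front face, 42 high, free on both sides. It pulls along the magazine's -x; spring 3 N at home plus 1.1 N per 10 mm, friction 1 to 4 N. Travel 30 to 55 mm, to a firm stop felt as a sharp rise above 14 N; 25 N is ample. Let go while out, it snaps back (over 0.5 m/s).
- plate_1_center (a point): Centre of the bottom plate: aluminium, 92 (x) x 44 (y) x 8 (z), 60 to 110 g, its x along the magazine's. First wholly inside, front end 3.5 behind the front face, centre 74 high. The slide pushes it out as the tab is pulled and goes home without it; then its front end juts out nearly as far as the tab's travel, free at the sides and below (tab top 15 lower): grip it across the 44 mm.
- plate_2_center (a point): Centre of the second plate, the same size, on top of the bottom one; it drops to the floor when the bottom one is out. Stays in.
- plate_3_center (a point): Centre of the third plate, the same size. Stays in.
- plate_4_center (a point): Centre of the top plate, the same size. Stays in.
- block_top (a point): Centre of the top face of the raised aluminium block, 47 above the worktop; the block is 96 long (its x) and 30 wide (its y), 40 tall, on a grey foot 120 x 70 x 8 fixed to the worktop. Narrower than a plate, so fingers that hold a plate by its long edges pass on both sides of it.
- block: The same fixed block; origin on the worktop under its centre, x along its length, z up.
- bottle: Bystander: small screw-cap bottle, 56 diameter, 104 tall; origin at the centre of its underside.
- tube_rack: Bystander: filled low tube rack 68 x 128 x 47; origin at the centre of its underside.
- timer: Bystander: flat bench timer 66 x 66 x 17; origin at the centre of its underside.
Things that resemble listed ones, but are neither listed nor needed, are in the scene too. Leave any black look-alike of the part that bears plate_4_center alone.

How it is judged:
By the outcome, as a careful person would: the job done as asked, in the order asked, and still so for the second after the job is handed in, with the robot touching nothing.
It also fails if it takes over 58 s, if anything falls off the work surface, if the arm or the gripper's body presses on something with over 40 N, if the wrist force passes 120 N, or if a joint passes its speed limit or range.

ROBOT

A 6-joint arm with a two-finger parallel gripper is mounted at the origin on a cart in front of the work surface, level with it; the furniture and walls round the work are solid. World frame = base frame: x ahead of the robot, y to its left, z up, the work surface at z = 0. Lengths are in m, angles in degrees, forces in N, time in s.
With the tool pointing down it reaches from about 0.4 to 0.825 m from the base axis. Payload 7 kg.
Tool frame: the origin (TCP) lies midway between the tips of the shut fingers; the grasp point (between the pads) lies 19 mm behind it; z points along the fingers, y is the line along which they close (so a half turn about z gives the same grasp; the last joint's range is limited). The gripper opens to 88 mm and grips with 3 to 60 N. Pads are 19 mm wide; open, the fingers measure 130 mm over their backs; the gripper's body (78 mm by 193 mm) begins 47 mm behind the grasp point.
Start: joints at [-54.54, 20.546, 0.682, 0, -70.136, -16.507], TCP at [0.219, -0.638, 0.227] pointing down, gripper open.
Joint ranges: [-176.03, 176.03], [-82.01, 121.73], [-58.28, 71.71], [-173.87, 95.51], [-174.79, -0.11], [-173.66, 173.66]. Speed limits (degrees/s): [136.94, 136.94, 172.46, 180, 180, 180].

INTERFACE

Orientations are given as [roll, pitch, yaw] about the fixed x, y, z axes, in that order (R = Rz(yaw) Ry(pitch) Rx(roll)).
In Python, from plant import ctrl gives the robot as it stands.
- The arm moves only by the tool arm_command, never from a script. Its argument "steps" is a list of rows, each an object with "translation": the shift along the tool's x, y, z in mm, a list of three; "rotation": the turn, a rotation vector about the tool's x, y, z in units of 5 degrees (1.0 is 5 degrees), a list of three; "claw": the finger opening in mm, from 0 to 87.6. In form: [{"translation": [x, y, z], "rotation": [rx, ry, rz], "claw": claw}, ...]. A call has 1 to 5 rows; each row is the pose to reach, as a shift and turn from the pose commanded when the call began, along the tool's axes at that moment; what a row does not reach only later rows make up. A row lasts 1/10 s, in which the tool goes at most 50 mm and 8.59 degrees, less where a joint would pass 70% of its speed; a pose out of reach is approached as far as the arm can. A call with a gripper value outside its range is refused whole. The fingers move at their own pace and stop on an object; the grip force is fixed at half the most. Time passes only in rows, so rows that repeat a pose let the fingers close. It gives the time, the measured TCP pose, the force, the opening and the grip force at its end, in the units of the state.
- ctrl.get_obs(): the state, without advancing time (a new reading comes with each control period).
- ctrl.snapshot(name): name is "side" or "top"; returns (picture, depth): 384x512x3 uint8, red, green, blue; 384x512 float32, m along the optical axis (not along the pixel's ray), 0 where there is no reading.
- ctrl.calibration(name): a dict with "vertical_fov" (degrees; the focal length in pixels is half the picture's height over the tangent of half this angle, whatever the lens; pixels are square), "cx", "cy" (the principal point, pixels), "rvec" (rotation vector, rad) and "tvec" (3), from world to camera coordinates, as OpenCV has them. Camera axes: x right, y down, z forward; pixel columns grow to the right and rows downward; lengths in m; the calibration is good to about 2 mm. A picture is of the moment at which its call begins. calibration takes no time and is no camera call.
- ctrl.close_job(): hands the job in; it is judged then, once.
The state is a dict: "clock": time; "joint_pos": joint angles; "qvel": joint speeds; "tau": joint torques, N m; "tool_pos": TCP position; "orientation": TCP orientation; "force": force on the tool from outside, world axes, zero at the start; "moment": the same for the moment, N m; "opening": finger opening in m; "gripper_force": force on a finger pad.
Only numpy, scipy, OpenCV 4.12 (cv2) and the standard library are available. Lean on these libraries where they do the work, as an engineer would, in place of code of your own. Each camera call takes 0.05 s, during which the arm holds its last target. There are 200 camera calls.

## Working session

There is one attempt and no reset: what is moved stays moved. The work goes in short steps, Python scripts to look and compute and a tool call to move; the robot and the scene stay as the last step left them, time stands still between calls to the robot, and variables do not carry over. Pictures are saved under pics/ and viewed, at most 10 in all, crops included, and the job is handed in when it is done.

Besides the shell and the picture viewer there is one more tool, called after "Request:" as name(argument=value, ...) on one line, values as JSON. arm_command: Moves the arm, as the interface text tells. Its arguments: {"type":"object","properties":{"steps":{"type":"array"}},"required":["steps"]}

```bash
ls; mkdir -p pics; cat > h.py <<'E'
import numpy as np,cv2
from scipy.spatial.transform import Rotation as R
from plant import ctrl
def snap(n,f):
    p,d=ctrl.snapshot(n); cv2.imwrite(f'pics/{f}.png',p[:,:,::-1]); np.savez(f'pics/{f}.npz',p=p,d=d); return p,d
def cam(n):
    c=ctrl.calibration(n); f=192/np.tan(np.radians(c['vertical_fov'])/2)
    return f,c['cx'],c['cy'],R.from_rotvec(np.ravel(c['rvec'])).as_matrix(),np.ravel(c['tvec'])
def cloud(n,d):
    f,cx,cy,Rm,t=cam(n); v,u=np.mgrid[:384,:512]
    P=np.stack([(u-cx)/f*d,(v-cy)/f*d,d],-1); W=(P-t)@Rm
    W[d==0]=np.nan; return W
def onz(n,u,v,z):
    f,cx,cy,Rm,t=cam(n); o=-Rm.T@t; r=Rm.T@np.array([(u-cx)/f,(v-cy)/f,1]); return o+r*(z-o[2])/r[2]
def proj(n,X):
    f,cx,cy,Rm,t=cam(n); p=Rm@np.array(X)+t; return p[0]/p[2]*f+cx,p[1]/p[2]*f+cy
E
python3 - <<'E'
from h import *
for n in('side','top'):
    p,d=snap(n,n+'0'); print(ctrl.calibration(n), -cam(n)[3].T@cam(n)[4])
a=cv2.imread('pics/side0.png');b=cv2.imread('pics/top0.png')
print(ctrl.get_obs())
E
```

```text
pics
{'vertical_fov': 50.081381986430955, 'cx': 256.12496471034757, 'cy': 184.80872241821834, 'rvec': array([ 0.79571585, -2.53776832,  1.14311699]), 'tvec': array([0.43934909, 0.27413483, 0.84851316])} [0.1012397  0.62336383 0.76767191]
{'vertical_fov': 55.2450970068496, 'cx': 249.0893835298038, 'cy': 192.18987807516712, 'rvec': array([ 2.15391541, -2.13520165,  0.21824024]), 'tvec': array([-0.01775199,  0.5400117 ,  1.00050196])} [0.35983894 0.01756838 1.07848933]
{'clock': 0.1, 'joint_pos': array([-5.45415152e+01,  2.05876279e+01,  6.38491510e-01, -1.83825694e-02,
       -7.01351388e+01, -1.65071166e+01]), 'qvel': array([ 0.07681354, -0.05582644,  0.03210164,  0.08542037,  0.03649875,
        0.10088273]), 'tau': array([-1.22962847e-03, -5.84163380e+01,  2.93754154e+01,  7.01558679e+00,
        1.01915500e-02, -6.80142057e-05]), 'tool_pos': array([ 0.21905373, -0.6380018 ,  0.22570695]), 'orientation': array([ 1.79914288e+02, -7.37840131e-03, -1.61054885e+02]), 'force': array([0.55054314, 0.34570895, 0.16261582]), 'moment': array([-0.02558237,  0.04876295,  0.06811839]), 'gripper_force': 0.0, 'opening': 0.08764206731036413}
```

View pics/top0.png

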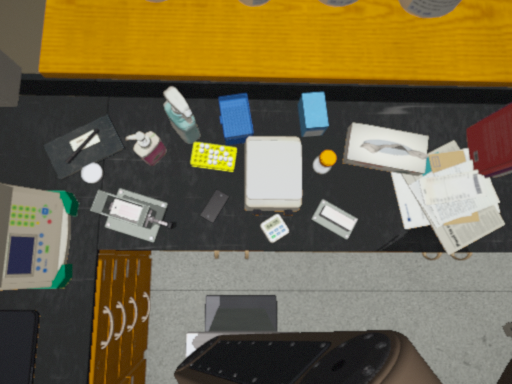

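View pics/side0.png

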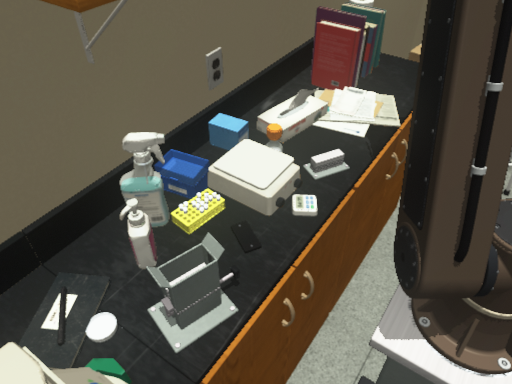

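Top view: the magazine is at (130,212) with its black tab at (170,224), pointing image-right. The block on its grey foot is at (335,218), timer (274,228), bottle (324,162), tube rack (213,156). Things that could be mistaken: the black slab (214,206) for a plate, so leave it alone; the white box or scale (273,172) for the block, but the block is the narrow one on the grey foot. I'll check with close crops.

```bash
python3 - <<'E'
from h import *
a=cv2.imread('pics/top0.png');s=cv2.imread('pics/side0.png')
r=lambda i,x,y,w,h,k:cv2.resize(i[y:y+h,x:x+w],None,fx=k,fy=k,interpolation=cv2.INTER_CUBIC)
c=np.vstack([np.hstack([r(a,85,180,100,70,4),r(a,300,185,100,70,4)]),np.hstack([r(s,140,230,100,70*1,4),r(s,290,140,100,70,4)])])
cv2.imwrite('pics/crop0.png',c)
for n in('top','side'):
    W=cloud(n,np.load(f'pics/{n}0.npz')['d']); 
    def rep(nm,c,r,z0,z1):
        m=(np.hypot(W[...,0]-c[0],W[...,1]-c[1])<r)&(W[...,2]>z0)&(W[...,2]<z1)
        if m.sum()<8: print(n,nm,m.sum());return
        P=W[m]; rc=cv2.minAreaRect(P[:,:2].astype(np.float32)*1000); print(n,nm,m.sum(),'med',np.median(P,0).round(4),'rect',np.round(rc[0],1),np.round(rc[1],1),round(rc[2],1))
    b=onz('top',335,218,.03); g=onz('top',130,212,.05); t=onz('top',170,224,.042)
    if n=='top':print(b,g,t)
    rep('blocktop',b,.09,.04,.055); rep('blockfoot',b,.09,.004,.014)
    rep('magfoot',g,.14,.004,.014); rep('tower',g,.14,.14,.18); rep('tab',t,.03,.03,.06)
E
```

```text
[ 0.47029993 -0.2622032   0.03      ] [0.47967698 0.31937457 0.05      ] [0.44782938 0.20840693 0.042     ]
top blocktop 365 med [ 0.469  -0.2665  0.0466] rect [ 469.9 -267. ] [95.2 30.3] 59.7
top blockfoot 532 med [ 0.4664 -0.2602  0.0077] rect [ 477.6 -266.9] [154.2 156.3] 50.6
top magfoot 1201 med [0.4554 0.303  0.0077] rect [491.6 323. ] [221.3 268.8] 6.9
top tower 541 med [0.48   0.3479 0.1597] rect [475.  308.1] [135.   55.1] 73.1
top tab 68 med [0.447  0.2104 0.0495] rect [447.9 219.2] [36.9 20. ] 72.5
side blocktop 290 med [ 0.4689 -0.2624  0.0488] rect [ 470.  -267.1] [98.1 34.9] 60.1
side blockfoot 430 med [ 0.4564 -0.2419  0.0093] rect [ 468.9 -265.2] [160.2 175.5] 39.6
side magfoot 2118 med [0.447  0.354  0.0094] rect [471.  327.4] [270.3 242.7] 46.8
side tower 1314 med [0.4698 0.3039 0.1564] rect [475.4 308.6] [134.2  57.4] 73.0
side tab 130 med [0.445  0.2147 0.049 ] rect [446.1 219.8] [36.  20.3] 81.9
```

View pics/crop0.png

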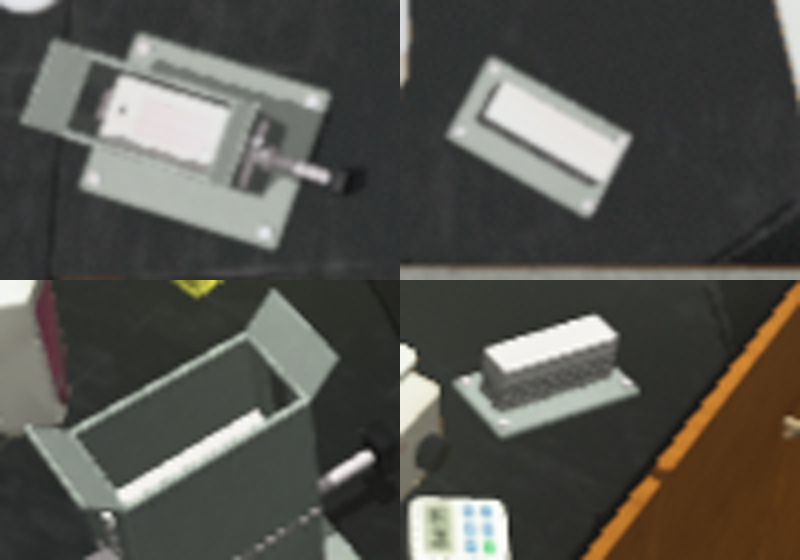

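Crop: tab confirmed at about (171,225) in the top picture, on its stem below the front flare; the block is the narrow light bar on the grey foot. The depth data agrees with the given sizes (tower 135x55 with both flares, block 95x30, tab 20 wide, top at about 0.05). Magazine yaw is 73.1°, block yaw about 60°.

```bash
cat >> h.py <<'E'
PSI=73.1; m=np.array([np.cos(np.radians(PSI)),np.sin(np.radians(PSI)),0]); my=np.array([-m[1],m[0],0]); Z=np.array([0,0,1.])
FACE=np.array([.4609,.2614,0])
def ori(yaw,lean=0): return R.from_euler('xyz',[180,0,yaw],degrees=True)*R.from_euler('y',-lean,degrees=True)
def tcp(g,Ro): return np.array(g)+.019*Ro.as_matrix()[:,2]
def meas():
    o=ctrl.get_obs(); return np.array(o['tool_pos']),R.from_euler('xyz',o['orientation'],degrees=True),o
def delta(p0,R0,p1,R1): return (R0.inv().apply(p1-p0)*1000).round(1),((R0.inv()*R1).as_rotvec(degrees=True)/5).round(2)
def plan(wps,start=None):
    p,r=start or meas()[:2]
    for q,s in wps: print(*delta(p,r,np.array(q),s), 'to',np.round(q,4)); p,r=np.array(q),s
E
python3 - <<'E'
from h import *
G=ori(PSI-180,35); t=FACE-.055*m+.045*Z
print('tab',t); q=tcp(t,G); zt=G.as_matrix()[:,2]; print(q,G.as_matrix())
plan([([.38,-.46,.26],ori(-143)),([.46,-.23,.26],ori(-125)),([.455,0.0,.24],ori(PSI-180)),(q-.1*zt,G),(q,G)])
E
```

```text
tab [0.44491138 0.20877525 0.045     ]
[0.44807944 0.21920256 0.02943611] [[-2.38129296e-01 -9.56813584e-01  1.66739928e-01]
 [-7.83775803e-01  2.90702194e-01  5.48805726e-01]
 [-5.73576436e-01  1.11022302e-16 -8.19152044e-01]]
[-210.   116.2  -34.1] [ 0.02  0.   -3.61] to [ 0.38 -0.46  0.26]
[-202.3  135.5    0. ] [ 0.   0.  -3.6] to [ 0.46 -0.23  0.26]
[-185.5  136.    20. ] [ 0.    0.   -3.62] to [0.455 0.    0.24 ]
[-150.4   70.3  128.6] [ 0. -7. -0.] to [0.4314 0.1643 0.1114]
[ -0.   0. 100.] [0. 0. 0.] to [0.4481 0.2192 0.0294]
```

Request:
arm_command(steps=[{"translation": [-42, 23, -7], "rotation": [0, 0, -0.7], "claw": 87}, {"translation": [-84, 46, -14], "rotation": [0, 0, -1.4], "claw": 87}, {"translation": [-126, 70, -20], "rotation": [0, 0, -2.2], "claw": 87}, {"translation": [-168, 93, -27], "rotation": [0, 0, -2.9], "claw": 87}, {"translation": [-210, 116, -34], "rotation": [0, 0, -3.6], "claw": 87}])

```text
clock: 0.6
tool_pos: [0.3809, -0.4588, 0.2605]
orientation: [180.0, -0.0, -142.9]
force: [1.0, -1.8, -0.5]
opening: 0.0869
gripper_force: 0.0
```

Request:
arm_command(steps=[{"translation": [-40, 27, 0], "rotation": [0, 0, -0.7], "claw": 87}, {"translation": [-81, 54, 0], "rotation": [0, 0, -1.4], "claw": 87}, {"translation": [-121, 81, 0], "rotation": [0, 0, -2.2], "claw": 87}, {"translation": [-162, 108, 0], "rotation": [0, 0, -2.9], "claw": 87}, {"translation": [-202, 135, 0], "rotation": [0, 0, -3.6], "claw": 87}])

```text
clock: 1.1
tool_pos: [0.4605, -0.2292, 0.2605]
orientation: [180.0, 0.0, -124.9]
force: [1.4, -0.6, -0.5]
opening: 0.0872
gripper_force: 0.0
```

Request:
arm_command(steps=[{"translation": [-37, 27, 4], "rotation": [0, 0, -0.7], "claw": 70}, {"translation": [-74, 54, 8], "rotation": [0, 0, -1.4], "claw": 70}, {"translation": [-111, 82, 12], "rotation": [0, 0, -2.2], "claw": 70}, {"translation": [-148, 109, 16], "rotation": [0, 0, -2.9], "claw": 70}, {"translation": [-185, 136, 20], "rotation": [0, 0, -3.6], "claw": 70}])

```text
clock: 1.6
tool_pos: [0.4547, 0.0002, 0.2404]
orientation: [-180.0, 0.0, -106.9]
force: [1.9, -0.0, 0.6]
opening: 0.0702
gripper_force: 0.0
```

Request:
arm_command(steps=[{"translation": [-30, 14, 26], "rotation": [0, -1.4, 0], "claw": 60}, {"translation": [-60, 28, 51], "rotation": [0, -2.8, 0], "claw": 60}, {"translation": [-90, 42, 77], "rotation": [0, -4.2, 0], "claw": 60}, {"translation": [-120, 56, 103], "rotation": [0, -5.6, 0], "claw": 60}, {"translation": [-150, 70, 128], "rotation": [0, -7, 0], "claw": 60}])

```text
clock: 2.1
tool_pos: [0.4317, 0.1606, 0.1146]
orientation: [-180.0, 34.6, -106.9]
force: [-1.2, -0.0, -0.7]
opening: 0.0599
gripper_force: 0.0
```

Request:
arm_command(steps=[{"translation": [0, 0, 10], "rotation": [0, 0, 0], "claw": 60}, {"translation": [0, 0, 30], "rotation": [0, 0, 0], "claw": 60}])

```text
clock: 2.3
tool_pos: [0.4379, 0.1738, 0.0897]
orientation: [179.9, 34.2, -107.2]
force: [1.0, -0.6, 0.6]
opening: 0.0603
gripper_force: 0.0
```

```bash
python3 - <<'E'
from h import *
p,r,o=meas(); print(p,o['orientation'],o['force'],o['joint_pos'])
a,_=snap('top','t1'); b,d=snap('side','s1')
G=ori(PSI-180,35); t=FACE-.055*m+.045*Z
plan([(tcp(t,G),G)])
k=lambda i,x,y,w,h:cv2.resize(i[y:y+h,x:x+w,::-1],(w*4,h*4),interpolation=cv2.INTER_CUBIC)
cv2.imwrite('pics/c1.png',np.hstack([k(a,100,180,100,110),k(b,150,230,100,110)]))
E
```

```text
[0.43788183 0.17379238 0.08973109] [ 179.89449284   34.17073179 -107.158281  ] [ 0.96273911 -0.57831593  0.56893086] [ 16.42879381   6.84485013 -31.22945084 -45.50910382 -41.09582526
  -1.21538871]
[-5.   1.9 74.4] [ 0.03 -0.18 -0.04] to [0.4481 0.2192 0.0294]
```

View pics/c1.png

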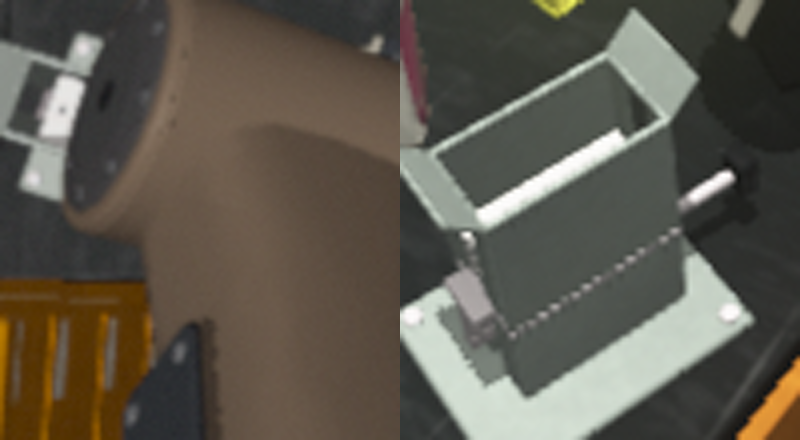

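The crop shows the tab free at about (335,272) in the side picture, with nothing between it and the fingers; the arm covers it in the top view. Going in now.

Request:
arm_command(steps=[{"translation": [-1, 1, 15], "rotation": [0, -0.1, 0], "claw": 60}, {"translation": [-2, 1, 30], "rotation": [0, -0.2, 0], "claw": 60}, {"translation": [-4, 2, 45], "rotation": [0, -0.2, 0], "claw": 60}, {"translation": [-5, 2, 60], "rotation": [0, -0.2, 0], "claw": 60}, {"translation": [-5, 2, 74], "rotation": [0, -0.2, 0], "claw": 60}])

```text
clock: 2.9
tool_pos: [0.4488, 0.2203, 0.0311]
orientation: [179.9, 35.3, -107.0]
force: [0.4, 0.8, -0.6]
opening: 0.0598
gripper_force: 0.0
```

Request:
arm_command(steps=[{"translation": [0, 0, 0], "rotation": [0, 0, 0], "claw": 60}, {"translation": [0, 0, 0], "rotation": [0, 0, 0], "claw": 60}])

```text
clock: 3.1
tool_pos: [0.4482, 0.2195, 0.0312]
orientation: [179.8, 35.2, -107.0]
force: [0.5, -0.4, -0.2]
opening: 0.06
gripper_force: 0.0
```

```bash
python3 - <<'E'
from h import *
p,r,o=meas(); print(p,o['orientation'],o['force'],o['joint_pos'])
b,d=snap('side','s2')
G=ori(PSI-180,35); t=FACE-.055*m+.045*Z
plan([(tcp(t,G),G)])
cv2.imwrite('pics/c2.png',cv2.resize(b[220:340,270:400,::-1],None,fx=5,fy=5,interpolation=cv2.INTER_CUBIC))
E
```

```text
[0.44822522 0.21954601 0.0311809 ] [ 179.82210966   35.23505616 -107.03195258] [ 0.49016305 -0.3692623  -0.19733647] [ 18.36237935  14.97084695 -30.49617946 -54.52551616 -35.43029908
   7.88017407]
[1.5 0.2 1.6] [ 0.01  0.05 -0.02] to [0.4481 0.2192 0.0294]
```

View pics/c2.png

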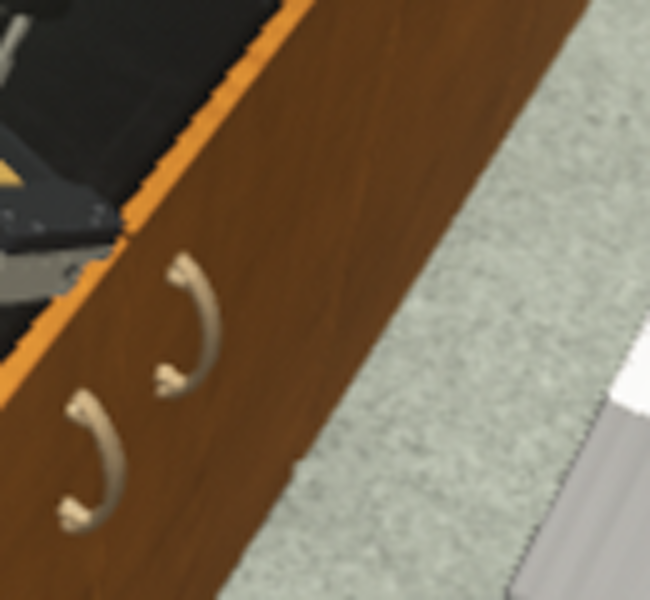

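That crop was off: the tab is near (235,271) in the side picture. I'll crop again.

```bash
python3 - <<'E'
import cv2
b=cv2.imread('pics/s2.png');cv2.imwrite('pics/c3.png',cv2.resize(b[210:330,180:310],None,fx=5,fy=5,interpolation=cv2.INTER_CUBIC))
E
```

```text
(no output)
```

View pics/c3.png

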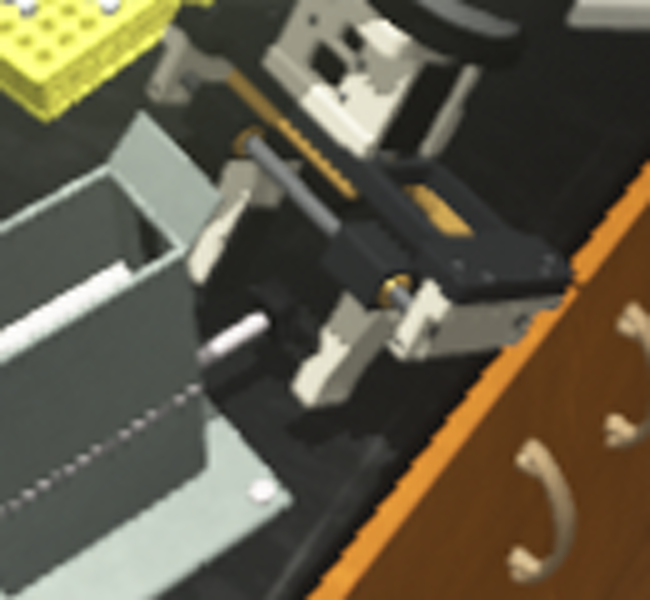

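The fingers straddle the tab (at about (290,310) in the crop), clear of the tower and stem. Closing.

Request:
arm_command(steps=[{"translation": [0, 0, 0], "rotation": [0, 0, 0], "claw": 10}, {"translation": [0, 0, 0], "rotation": [0, 0, 0], "claw": 10}, {"translation": [0, 0, 0], "rotation": [0, 0, 0], "claw": 10}, {"translation": [0, 0, 0], "rotation": [0, 0, 0], "claw": 10}, {"translation": [0, 0, 0], "rotation": [0, 0, 0], "claw": 10}])

```text
clock: 3.65
tool_pos: [0.4485, 0.2195, 0.0317]
orientation: [179.9, 35.3, -107.0]
force: [-0.1, -0.5, -0.2]
opening: 0.0253
gripper_force: 0.0
```

Request:
arm_command(steps=[{"translation": [0, 0, 0], "rotation": [0, 0, 0], "claw": 10}, {"translation": [0, 0, 0], "rotation": [0, 0, 0], "claw": 10}])

```text
clock: 3.85
tool_pos: [0.4488, 0.2194, 0.0317]
orientation: [179.9, 35.3, -107.0]
force: [0.9, -1.3, 1.0]
opening: 0.0198
gripper_force: 30.0
```

Gripped at 20 mm and 30 N. I'll pull along -m, which is (0.819, 0, -0.574) in the tool frame: first 15 mm, then 10 mm.

Request:
arm_command(steps=[{"translation": [2.5, 0, -1.7], "rotation": [0, 0, 0], "claw": 10}, {"translation": [5, 0, -3.5], "rotation": [0, 0, 0], "claw": 10}, {"translation": [7.5, 0, -5.2], "rotation": [0, 0, 0], "claw": 10}, {"translation": [10, 0, -7], "rotation": [0, 0, 0], "claw": 10}, {"translation": [12.3, 0, -8.6], "rotation": [0, 0, 0], "claw": 10}])

```text
clock: 4.35
tool_pos: [0.4448, 0.2061, 0.0317]
orientation: [179.9, 35.4, -107.1]
force: [4.6, 8.5, -5.7]
opening: 0.0198
gripper_force: 30.0
```

Request:
arm_command(steps=[{"translation": [1.6, 0, -1.1], "rotation": [0, 0, 0], "claw": 10}, {"translation": [3.3, 0, -2.3], "rotation": [0, 0, 0], "claw": 10}, {"translation": [4.9, 0, -3.4], "rotation": [0, 0, 0], "claw": 10}, {"translation": [6.5, 0, -4.6], "rotation": [0, 0, 0], "claw": 10}, {"translation": [8.2, 0, -5.7], "rotation": [0, 0, 0], "claw": 10}])

```text
clock: 4.85
tool_pos: [0.442, 0.1968, 0.0317]
orientation: [179.9, 35.4, -107.1]
force: [4.5, 9.4, -5.7]
opening: 0.0199
gripper_force: 30.0
```

Request:
arm_command(steps=[{"translation": [1.6, 0, -1.1], "rotation": [0, 0, 0], "claw": 10}, {"translation": [3.3, 0, -2.3], "rotation": [0, 0, 0], "claw": 10}, {"translation": [4.9, 0, -3.4], "rotation": [0, 0, 0], "claw": 10}])

```text
clock: 5.15
tool_pos: [0.4403, 0.1912, 0.0317]
orientation: [179.9, 35.4, -107.1]
force: [4.5, 9.0, -6.2]
opening: 0.0197
gripper_force: 30.0
```

Request:
arm_command(steps=[{"translation": [1.6, 0, -1.1], "rotation": [0, 0, 0], "claw": 10}, {"translation": [3.3, 0, -2.3], "rotation": [0, 0, 0], "claw": 10}])

```text
clock: 5.35
tool_pos: [0.4391, 0.1875, 0.0317]
orientation: [179.9, 35.4, -107.1]
force: [4.6, 9.5, -5.6]
opening: 0.0193
gripper_force: 30.0
```

Request:
arm_command(steps=[{"translation": [1.6, 0, -1.1], "rotation": [0, 0, 0], "claw": 10}, {"translation": [3.3, 0, -2.3], "rotation": [0, 0, 0], "claw": 10}])

```text
clock: 5.55
tool_pos: [0.438, 0.1837, 0.0317]
orientation: [179.9, 35.4, -107.1]
force: [5.5, 10.3, -6.6]
opening: 0.0196
gripper_force: 30.0
```

At 37 mm with 11.4 N along the axis; no stop yet.

Request:
arm_command(steps=[{"translation": [1.6, 0, -1.1], "rotation": [0, 0, 0], "claw": 10}, {"translation": [3.3, 0, -2.3], "rotation": [0, 0, 0], "claw": 10}])

```text
clock: 5.75
tool_pos: [0.4368, 0.18, 0.0317]
orientation: [179.9, 35.4, -107.1]
force: [4.7, 11.2, -7.4]
opening: 0.0195
gripper_force: 30.0
```

Request:
arm_command(steps=[{"translation": [1.6, 0, -1.1], "rotation": [0, 0, 0], "claw": 10}, {"translation": [3.3, 0, -2.3], "rotation": [0, 0, 0], "claw": 10}])

```text
clock: 5.95
tool_pos: [0.4359, 0.177, 0.0318]
orientation: [179.9, 35.5, -107.1]
force: [11.7, 28.3, -23.7]
opening: 0.0201
gripper_force: 30.0
```

The stop is felt: about 30 N at 44 mm. Easing back at about 25 mm/s while still holding.

Request:
arm_command(steps=[{"translation": [-2, 0, 1.4], "rotation": [0, 0, 0], "claw": 10}, {"translation": [-4, 0, 2.8], "rotation": [0, 0, 0], "claw": 10}, {"translation": [-6, 0, 4.2], "rotation": [0, 0, 0], "claw": 10}, {"translation": [-8, 0, 5.6], "rotation": [0, 0, 0], "claw": 10}, {"translation": [-10, 0, 7], "rotation": [0, 0, 0], "claw": 10}])

```text
clock: 6.45
tool_pos: [0.439, 0.1872, 0.0317]
orientation: [179.9, 35.4, -107.0]
force: [4.6, 5.6, -2.6]
opening: 0.0199
gripper_force: 30.0
```

Request:
arm_command(steps=[{"translation": [-2, 0, 1.4], "rotation": [0, 0, 0], "claw": 10}, {"translation": [-4, 0, 2.8], "rotation": [0, 0, 0], "claw": 10}, {"translation": [-6, 0, 4.2], "rotation": [0, 0, 0], "claw": 10}, {"translation": [-8, 0, 5.6], "rotation": [0, 0, 0], "claw": 10}, {"translation": [-10, 0, 7], "rotation": [0, 0, 0], "claw": 10}])

```text
clock: 6.95
tool_pos: [0.4425, 0.1987, 0.0317]
orientation: [179.9, 35.4, -107.0]
force: [2.3, 4.4, -2.6]
opening: 0.0195
gripper_force: 30.0
```

Request:
arm_command(steps=[{"translation": [-2, 0, 1.4], "rotation": [0, 0, 0], "claw": 10}, {"translation": [-4, 0, 2.8], "rotation": [0, 0, 0], "claw": 10}, {"translation": [-6, 0, 4.2], "rotation": [0, 0, 0], "claw": 10}, {"translation": [-8, 0, 5.6], "rotation": [0, 0, 0], "claw": 10}, {"translation": [-10, 0, 7], "rotation": [0, 0, 0], "claw": 10}])

```text
clock: 7.45
tool_pos: [0.4459, 0.2098, 0.0317]
orientation: [179.9, 35.3, -107.0]
force: [3.0, 2.3, 0.5]
opening: 0.0198
gripper_force: 30.0
```

Request:
arm_command(steps=[{"translation": [-1.5, 0, 1], "rotation": [0, 0, 0], "claw": 10}, {"translation": [-3, 0, 2.1], "rotation": [0, 0, 0], "claw": 10}, {"translation": [-4.5, 0, 3.1], "rotation": [0, 0, 0], "claw": 10}])

```text
clock: 7.75
tool_pos: [0.4474, 0.2149, 0.0316]
orientation: [179.9, 35.3, -107.0]
force: [3.5, 1.8, 0.9]
opening: 0.0198
gripper_force: 30.0
```

Request:
arm_command(steps=[{"translation": [-1.2, 0, 0.8], "rotation": [0, 0, 0], "claw": 10}, {"translation": [-2.4, 0, 1.7], "rotation": [0, 0, 0], "claw": 10}])

```text
clock: 7.95
tool_pos: [0.4483, 0.2177, 0.0316]
orientation: [179.9, 35.3, -107.0]
force: [4.0, 0.1, 2.7]
opening: 0.0198
gripper_force: 30.0
```

Request:
arm_command(steps=[{"translation": [-0.8, 0, 0.6], "rotation": [0, 0, 0], "claw": 10}, {"translation": [-1.6, 0, 1.1], "rotation": [0, 0, 0], "claw": 10}])

```text
clock: 8.15
tool_pos: [0.4488, 0.2194, 0.0316]
orientation: [179.9, 35.3, -107.0]
force: [3.7, -2.7, 4.7]
opening: 0.0202
gripper_force: 30.0
```

The tab is home: pose back to its start value, and the axial force has turned negative. Releasing, then backing off along the tool axis.

Request:
arm_command(steps=[{"translation": [0, 0, 0], "rotation": [0, 0, 0], "claw": 66}, {"translation": [0, 0, 0], "rotation": [0, 0, 0], "claw": 66}, {"translation": [0, 0, 0], "rotation": [0, 0, 0], "claw": 66}, {"translation": [0, 0, 0], "rotation": [0, 0, 0], "claw": 66}, {"translation": [0, 0, -10], "rotation": [0, 0, 0], "claw": 66}])

```text
clock: 8.65
tool_pos: [0.4458, 0.2138, 0.0388]
orientation: [179.7, 35.2, -107.1]
force: [-0.4, -0.4, -0.0]
opening: 0.0538
gripper_force: 0.0
```

Request:
arm_command(steps=[{"translation": [0, 0, -20], "rotation": [0, 0, 0], "claw": 66}, {"translation": [0, 0, -40], "rotation": [0, 0, 0], "claw": 66}, {"translation": [0, 0, -60], "rotation": [0, 0, 0], "claw": 66}, {"translation": [0, 0, -80], "rotation": [0, 0, 0], "claw": 66}, {"translation": [0, 0, -80], "rotation": [0, 0, 0], "claw": 66}])

```text
clock: 9.15
tool_pos: [0.4339, 0.1687, 0.1075]
orientation: [-179.9, 35.4, -106.9]
force: [0.0, 0.4, 0.1]
opening: 0.0662
gripper_force: 0.0
```

```bash
python3 - <<'E'
from h import *
p,r,o=meas(); print(p,o['orientation'],o['force'],o['opening'])
b,d=snap('side','s3'); W=cloud('side',d); Q=W-FACE; a=Q@m; y=Q@my; z=W[...,2]
k=(a<-.005)&(a>-.05)&(abs(y)<.03)&(z>.066)&(z<.086); print('plate px',k.sum(), a[k].min(), np.percentile(y[k],[1,99]), np.median(z[k]))
k=(a<-.042)&(a>-.07)&(abs(y)<.02)&(z>.035)&(z<.062);print('tab',k.sum(),a[k].min(),a[k].max(),np.percentile(y[k],[1,99]),z[k].max())
G=ori(PSI-180,35); q=tcp(FACE-.027*m+.074*Z,G); zt=G.as_matrix()[:,2]
plan([(q-.07*zt,G),(q,G)])
cv2.imwrite('pics/c4.png',cv2.resize(b[210:330,180:310,::-1],None,fx=5,fy=5,interpolation=cv2.INTER_CUBIC))
E
```

```text
[0.43385436 0.16874722 0.10745776] [-179.86074494   35.35952041 -106.89830226] [0.01614708 0.41622771 0.07316403] 0.06623998103346755
plate px 237 -0.04010101706450417 [-0.01995253  0.02227739] 0.07953175077828431
tab 73 -0.06172354110193953 -0.04738293590487473 [-0.00930749  0.01101621] 0.05895713877977116
[-37.9   0.7  15.4] [-0.02  0.07 -0.01] to [0.4445 0.2076 0.1158]
[-0. -0. 70.] [0. 0. 0.] to [0.4562 0.246  0.0584]
```

View pics/c4.png

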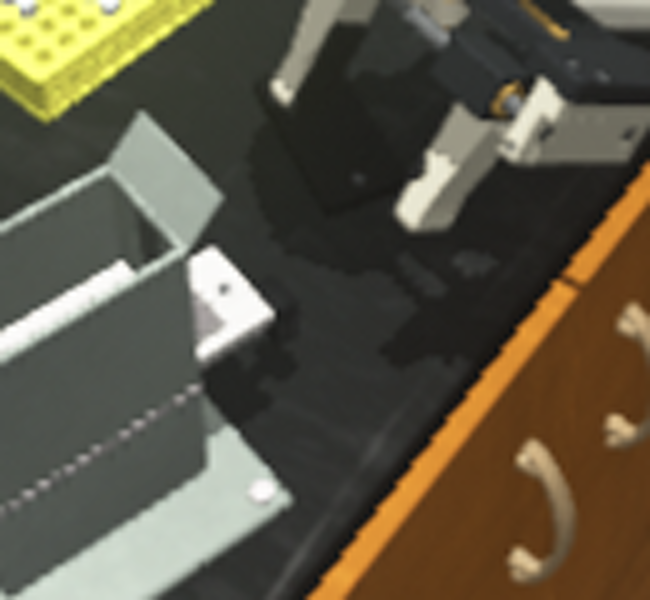

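The crop shows the white plate jutting out at (230,300), about 40 mm by depth, with the tab home. Going in to grip 27 mm out from the face.

Request:
arm_command(steps=[{"translation": [-13, 0, 5], "rotation": [0, 0, 0], "claw": 66}, {"translation": [-26, 0.5, 10], "rotation": [0, 0, 0], "claw": 66}, {"translation": [-38, 0.5, 15], "rotation": [0, 0.1, 0], "claw": 66}, {"translation": [-38, 0.5, 15], "rotation": [0, 0.1, 0], "claw": 66}])

```text
clock: 9.6
tool_pos: [0.4445, 0.2091, 0.1145]
orientation: [179.9, 34.8, -107.0]
force: [0.1, 0.2, -0.5]
opening: 0.0663
gripper_force: 0.0
```

Request:
arm_command(steps=[{"translation": [0, 0, 15], "rotation": [0, 0, 0], "claw": 66}, {"translation": [0, 0, 30], "rotation": [0, 0, 0], "claw": 66}, {"translation": [0, 0, 45], "rotation": [0, 0, 0], "claw": 66}, {"translation": [0, 0, 60], "rotation": [0, 0, 0], "claw": 66}, {"translation": [0, 0, 70], "rotation": [0, 0, 0], "claw": 66}])

```text
clock: 10.1
tool_pos: [0.4557, 0.2464, 0.0551]
orientation: [179.8, 34.7, -107.1]
force: [-0.0, -0.4, 0.2]
opening: 0.066
gripper_force: 0.0
```

Request:
arm_command(steps=[{"translation": [0, 0, 0], "rotation": [0, 0, 0], "claw": 66}, {"translation": [0, 0, 0], "rotation": [0, 0, 0], "claw": 66}])

```text
clock: 10.3
tool_pos: [0.456, 0.246, 0.0568]
orientation: [179.8, 34.7, -107.0]
force: [-0.1, 0.0, 0.4]
opening: 0.0663
gripper_force: 0.0
```

Request:
arm_command(steps=[{"translation": [0, 0, 0], "rotation": [0, 0, 0], "claw": 30}, {"translation": [0, 0, 0], "rotation": [0, 0, 0], "claw": 30}, {"translation": [0, 0, 0], "rotation": [0, 0, 0], "claw": 30}, {"translation": [0, 0, 0], "rotation": [0, 0, 0], "claw": 30}, {"translation": [0, 0, 0], "rotation": [0, 0, 0], "claw": 30}])

```text
clock: 10.8
tool_pos: [0.4563, 0.246, 0.0577]
orientation: [179.9, 34.8, -107.0]
force: [-1.4, -2.2, 3.6]
opening: 0.0438
gripper_force: 30.0
```

Request:
arm_command(steps=[{"translation": [2.5, 0, -1.7], "rotation": [0, 0, 0], "claw": 30}, {"translation": [5, 0, -3.5], "rotation": [0, 0, 0], "claw": 30}, {"translation": [8, 0, -5.6], "rotation": [0, 0, 0], "claw": 30}, {"translation": [12, 0, -8.4], "rotation": [0, 0, 0], "claw": 30}, {"translation": [16, 0, -11.2], "rotation": [0, 0, 0], "claw": 30}])

```text
clock: 11.3
tool_pos: [0.4508, 0.2276, 0.0577]
orientation: [179.9, 34.8, -107.0]
force: [0.8, 4.4, 1.5]
opening: 0.0439
gripper_force: 30.0
```

Plate gripped (43.8 mm) and sliding out with low force. Drawing it the rest of the way.

Request:
arm_command(steps=[{"translation": [4.9, 0, -3.4], "rotation": [0, 0, 0], "claw": 30}, {"translation": [9.8, 0, -6.9], "rotation": [0, 0, 0], "claw": 30}, {"translation": [14.7, 0, -10.3], "rotation": [0, 0, 0], "claw": 30}, {"translation": [19.6, 0, -13.8], "rotation": [0, 0, 0], "claw": 30}, {"translation": [24.5, 0, -17.2], "rotation": [0, 0, 0], "claw": 30}])

```text
clock: 11.8
tool_pos: [0.4412, 0.1981, 0.0573]
orientation: [179.9, 34.8, -107.0]
force: [-0.1, 0.2, 0.7]
opening: 0.0434
gripper_force: 30.0
```

Request:
arm_command(steps=[{"translation": [6.6, 0, -4.6], "rotation": [0, 0, 0], "claw": 30}, {"translation": [13.1, 0, -9.2], "rotation": [0, 0, 0], "claw": 30}, {"translation": [19.7, 0, -13.8], "rotation": [0, 0, 0], "claw": 30}, {"translation": [26.2, 0, -18.4], "rotation": [0, 0, 0], "claw": 30}, {"translation": [32.8, 0, -23], "rotation": [0, 0, 0], "claw": 30}])

```text
clock: 12.3
tool_pos: [0.4296, 0.1597, 0.0575]
orientation: [179.9, 34.8, -107.0]
force: [0.1, 0.3, -0.5]
opening: 0.0438
gripper_force: 30.0
```

```bash
python3 - <<'E'
from h import *
p,r,o=meas(); print(p,o['orientation'],o['force'],o['opening'])
b,d=snap('side','s4'); snap('top','t4')
W=cloud('side',d); g=p-.019*r.as_matrix()[:,2]; Q=W-g; a=Q@m; y=Q@my; z=W[...,2]
k=(abs(a)<.1)&(abs(y)<.021)&(z>.06)&(z<.09)&((W-FACE)@m<-.003)
print(g,k.sum(),np.percentile(a[k],[0,1,50,99,100]),np.percentile(z[k],[5,50,95]))
A=np.c_[a[k],y[k],np.ones(k.sum())]; print('plane',np.linalg.lstsq(A,z[k],rcond=None)[0])
cv2.imwrite('pics/c5.png',cv2.resize(b[210:330,180:310,::-1],None,fx=5,fy=5,interpolation=cv2.INTER_CUBIC))
E
```

```text
[0.4296071  0.15967068 0.05749523] [ 179.87117681   34.77477009 -107.04210396] [ 0.10359663  0.32919445 -0.46164756] 0.04377925761400113
[0.426472   0.14929734 0.0731018 ] 693 [-0.01946742 -0.01233655  0.03693605  0.07859346  0.07936117] [0.07704855 0.07957909 0.08162228]
plane [-0.01206633 -0.00692788  0.07987711]
```

View pics/c5.png

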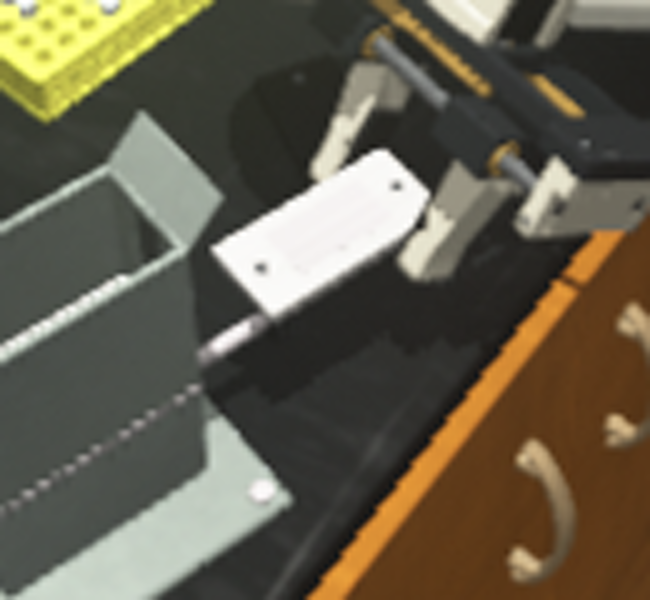

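The plate is fully out, level (slope under 1°), with its centre 33 mm beyond the grasp point along m. Planning lift, transit and hover over the block.

```bash
python3 - <<'E'
from h import *
p,r,o=meas(); c=np.array([.4699,-.267,0]); mb=np.array([np.cos(np.radians(59.9)),np.sin(np.radians(59.9)),0])
w=lambda g,yaw:(tcp(g,ori(yaw,34.8)),ori(yaw,34.8))
g=p-.019*r.as_matrix()[:,2]
plan([w(g+.11*Z,-107),w([.45,-.075,.18],-113),w(c-.033*mb+.12*Z,-120.1),w(c-.033*mb+.0505*Z,-120.1)])
E
```

```text
[-62.7   0.2 -90.4] [ 0.02 -0.01 -0.02] to [0.4297 0.1594 0.1675]
[ 172.1  -89.1 -115.9] [0.68 0.   0.99] to [ 0.4542 -0.065   0.1644]
[199.9 -90.6 -65.9] [0.81 0.   1.17] to [ 0.4588 -0.2862  0.1044]
[39.7 -0.  57.1] [0. 0. 0.] to [ 0.4588 -0.2862  0.0349]
```

Request:
arm_command(steps=[{"translation": [-8, 0, -11], "rotation": [0, 0, 0], "claw": 30}, {"translation": [-20, 0, -29], "rotation": [0, 0, 0], "claw": 30}, {"translation": [-35, 0, -50], "rotation": [0, 0, 0], "claw": 30}, {"translation": [-50, 0, -72], "rotation": [0, 0, 0], "claw": 30}, {"translation": [-62, 0, -90], "rotation": [0, 0, 0], "claw": 30}])

```text
clock: 12.9
tool_pos: [0.4301, 0.1601, 0.1685]
orientation: [180.0, 34.8, -107.0]
force: [0.8, -0.3, -0.0]
opening: 0.0437
gripper_force: 30.0
```

Request:
arm_command(steps=[{"translation": [10, -5, -7], "rotation": [0, 0, 0.1], "claw": 30}, {"translation": [25, -13, -17], "rotation": [0.1, 0, 0.2], "claw": 30}, {"translation": [45, -23, -30], "rotation": [0.2, 0, 0.3], "claw": 30}, {"translation": [65, -34, -44], "rotation": [0.3, 0, 0.4], "claw": 30}, {"translation": [86, -44, -58], "rotation": [0.34, 0, 0.5], "claw": 30}])

```text
clock: 13.4
tool_pos: [0.4418, 0.0472, 0.1657]
orientation: [179.9, 34.8, -110.0]
force: [1.0, 0.2, -1.0]
opening: 0.0432
gripper_force: 30.0
```

Request:
arm_command(steps=[{"translation": [20, -9, -14], "rotation": [0.1, 0, 0.1], "claw": 30}, {"translation": [40, -18, -27], "rotation": [0.15, 0, 0.2], "claw": 30}, {"translation": [60, -27, -40], "rotation": [0.2, 0, 0.3], "claw": 30}, {"translation": [78, -36, -51], "rotation": [0.3, 0, 0.4], "claw": 30}, {"translation": [90, -41, -58], "rotation": [0.34, 0, 0.5], "claw": 30}])

```text
clock: 13.9
tool_pos: [0.4439, -0.0681, 0.1614]
orientation: [179.8, 34.8, -113.2]
force: [0.2, 0.2, -1.1]
opening: 0.0436
gripper_force: 30.0
```

```bash
python3 - <<'E'
from h import *
p,r,o=meas(); c=np.array([.4699,-.267,0]); mb=np.array([np.cos(np.radians(59.9)),np.sin(np.radians(59.9)),0])
w=lambda g,yaw:(tcp(g,ori(yaw,34.8)),ori(yaw,34.8))
print(p,o['orientation'],o['opening'],o['gripper_force'])
plan([w([.45,-.18,.16],-117),w(c-.033*mb+.12*Z,-120.1),w(c-.033*mb+.0505*Z,-120.1)])
E
```

```text
[ 0.44390681 -0.06809599  0.16140732] [ 179.81014179   34.76085101 -113.20137436] 0.0436272814427482 29.994640052318573
[ 83.3 -50.3 -37.3] [ 0.47 -0.01  0.62] to [ 0.4549 -0.1703  0.1444]
[106.1 -56.  -25.1] [ 0.35 -0.    0.51] to [ 0.4588 -0.2862  0.1044]
[39.7 -0.  57.1] [0. 0. 0.] to [ 0.4588 -0.2862  0.0349]
```

Request:
arm_command(steps=[{"translation": [15, -9, -7], "rotation": [0.1, 0, 0.1], "claw": 30}, {"translation": [30, -18, -14], "rotation": [0.2, 0, 0.2], "claw": 30}, {"translation": [48, -29, -22], "rotation": [0.3, 0, 0.4], "claw": 30}, {"translation": [66, -40, -30], "rotation": [0.4, 0, 0.5], "claw": 30}, {"translation": [83, -50, -37], "rotation": [0.47, 0, 0.62], "claw": 30}])

```text
clock: 14.4
tool_pos: [0.455, -0.1693, 0.1443]
orientation: [-180.0, 34.8, -116.9]
force: [-0.1, -0.2, -0.4]
opening: 0.0436
gripper_force: 30.0
```

Request:
arm_command(steps=[{"translation": [24, -13, -6], "rotation": [0.1, 0, 0.1], "claw": 30}, {"translation": [48, -25, -12], "rotation": [0.2, 0, 0.2], "claw": 30}, {"translation": [72, -38, -17], "rotation": [0.25, 0, 0.35], "claw": 30}, {"translation": [92, -49, -22], "rotation": [0.3, 0, 0.45], "claw": 30}, {"translation": [106, -56, -25], "rotation": [0.35, 0, 0.5], "claw": 30}])

```text
clock: 14.9
tool_pos: [0.4589, -0.2853, 0.1036]
orientation: [180.0, 34.8, -120.0]
force: [0.1, 0.7, -0.8]
opening: 0.0439
gripper_force: 30.0
```

Request:
arm_command(steps=[{"translation": [6, 0, 8], "rotation": [0, 0, 0], "claw": 30}, {"translation": [14, 0, 20], "rotation": [0, 0, 0], "claw": 30}, {"translation": [20, 0, 29], "rotation": [0, 0, 0], "claw": 30}, {"translation": [24, 0, 35], "rotation": [0, 0, 0], "claw": 30}, {"translation": [24, 0, 35], "rotation": [0, 0, 0], "claw": 30}])

```text
clock: 15.4
tool_pos: [0.4586, -0.2828, 0.061]
orientation: [179.9, 34.8, -120.0]
force: [0.7, 0.4, -0.3]
opening: 0.0435
gripper_force: 30.0
```

```bash
cat > pl.py <<'E'
from h import *
import sys
p,r,o=meas(); c=np.array([.4699,-.267,0]); mb=np.array([np.cos(np.radians(59.9)),np.sin(np.radians(59.9)),0]); bn=np.array([-mb[1],mb[0],0])
print(p,o['orientation'],o['force'],o['opening'])
zr=(float(sys.argv[2]),float(sys.argv[3]))
ims=[]
for n in('side','top'):
    b,d=snap(n,sys.argv[1]+n); W=cloud(n,d); Q=W-c;a=Q@mb;y=Q@bn;z=W[...,2]
    k=(abs(a)<.09)&(abs(y)<.026)&(z>zr[0])&(z<zr[1]); 
    if k.sum()<20: print(n,k.sum())
    else:
        rc=cv2.minAreaRect((np.c_[a[k],y[k]]*1000).astype(np.float32)); print(n,k.sum(),'a',np.percentile(a[k],[1,99])*1000,'y',np.percentile(y[k],[1,99])*1000,'rect',rc,'z',np.percentile(z[k],[5,50,95]))
        print('plane',np.linalg.lstsq(np.c_[a[k],y[k],np.ones(k.sum())],z[k],rcond=None)[0])
    u,v=map(int,proj(n,c+.05*Z)); ims.append(cv2.resize(b[max(v-45,0):v+45,u-45:u+45,::-1],(400,400),interpolation=cv2.INTER_CUBIC))
cv2.imwrite(f'pics/{sys.argv[1]}.png',np.hstack(ims))
plan([(tcp(c-.033*mb+.0505*Z,ori(-120.1,34.8)),ori(-120.1,34.8))])
E
python3 pl.py hov .07 .1
```

```text
[ 0.45861787 -0.28276645  0.06100822] [ 179.86981416   34.79628951 -119.98674579] [ 0.73778343  0.36289419 -0.29389884] 0.04345105172647456
side 402 a [-51.11534947  49.42498279] y [-24.81662176  25.57872109] rect ((-5.1817779541015625, 0.13698959350585938), (110.53636169433594, 51.42621612548828), 0.14930783212184906) z [0.07841007 0.08311871 0.09408272]
plane [-0.05332341 -0.08375265  0.08399826]
top 579 a [-44.47908942  47.50372175] y [-23.87117128  24.38976774] rect ((-1.728668212890625, -0.7479476928710938), (51.8122673034668, 100.05754852294922), 88.35638427734375) z [0.07797765 0.0819147  0.08755417]
plane [-0.03108022 -0.04187383  0.08232458]
[17.6 -1.  21.1] [ 0.02 -0.01  0.03] to [ 0.4588 -0.2862  0.0349]
```

View pics/hov.png

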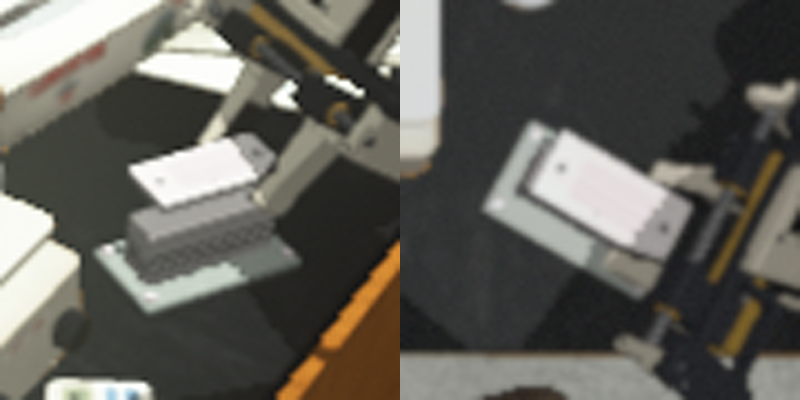

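The plate hovers level over the block, aligned lengthwise and about 1.5 mm off along it (side and top crops agree). Lowering.

Request:
arm_command(steps=[{"translation": [5, 0, 6], "rotation": [0, 0, 0], "claw": 30}, {"translation": [9, 0, 11], "rotation": [0, 0, 0], "claw": 30}, {"translation": [12, 0, 15], "rotation": [0, 0, 0], "claw": 30}, {"translation": [15, 0, 19], "rotation": [0, 0, 0], "claw": 30}, {"translation": [16.4, 0, 21], "rotation": [0, 0, 0], "claw": 30}])

```text
clock: 16.0
tool_pos: [0.4581, -0.285, 0.0348]
orientation: [180.0, 34.8, -120.0]
force: [-0.4, -1.4, -0.0]
opening: 0.0438
gripper_force: 30.0
```

Request:
arm_command(steps=[{"translation": [0.3, 0, 0.4], "rotation": [0, 0, 0], "claw": 30}, {"translation": [0.3, 0, 0.4], "rotation": [0, 0, 0], "claw": 30}])

```text
clock: 16.2
tool_pos: [0.4583, -0.2852, 0.035]
orientation: [-180.0, 34.8, -119.9]
force: [0.0, 0.2, -0.9]
opening: 0.0435
gripper_force: 30.0
```

Request:
arm_command(steps=[{"translation": [0.3, 0, 0.4], "rotation": [0, 0, 0], "claw": 30}, {"translation": [0.4, 0, 0.6], "rotation": [0, 0, 0], "claw": 30}])

```text
clock: 16.4
tool_pos: [0.4584, -0.2853, 0.0348]
orientation: [-179.9, 34.8, -119.9]
force: [-1.4, -1.0, 3.8]
opening: 0.0438
gripper_force: 30.0
```

Request:
arm_command(steps=[{"translation": [0.2, 0, 0.3], "rotation": [0, 0, 0], "claw": 30}, {"translation": [0.3, 0, 0.4], "rotation": [0, 0, 0], "claw": 30}])

```text
clock: 16.6
tool_pos: [0.4584, -0.2853, 0.0347]
orientation: [-179.9, 34.8, -119.9]
force: [-2.5, -0.1, 7.9]
opening: 0.0432
gripper_force: 30.0
```

Contact felt at about 8 N. Checking numerically before release.

```bash
python3 pl.py dn .049 .062
```

```text
[ 0.45842486 -0.28530606  0.03472644] [-179.92331557   34.77720572 -119.87334691] [-2.53465087 -0.11145561  7.86181759] 0.04319384776266634
side 367 a [-45.6878755   47.72547167] y [-23.69237282  24.52634037] rect ((-0.24673843383789062, 0.044170379638671875), (50.838706970214844, 100.6412582397461), 88.95378875732422) z [0.05128904 0.05693905 0.0601207 ]
plane [-0.02199356 -0.03377166  0.05681472]
top 526 a [-45.11184671  45.83580144] y [-22.07133969  23.34149115] rect ((-1.7557144165039062, -1.1569156646728516), (50.03068923950195, 97.69356536865234), 88.9212417602539) z [0.0517051  0.05489403 0.05839197]
plane [-0.00131834 -0.01946988  0.05500698]
[ 0.4 -0.7 -0.4] [ 0.01 -0.    0.04] to [ 0.4588 -0.2862  0.0349]
```

Centred within about 1 mm, top at 55 mm. Releasing and retreating along the tool axis.

Request:
arm_command(steps=[{"translation": [0, 0, 0], "rotation": [0, 0, 0], "claw": 47}, {"translation": [0, 0, 0], "rotation": [0, 0, 0], "claw": 55}, {"translation": [0, 0, 0], "rotation": [0, 0, 0], "claw": 66}, {"translation": [0, 0, 0], "rotation": [0, 0, 0], "claw": 66}, {"translation": [0, 0, 0], "rotation": [0, 0, 0], "claw": 66}])

```text
clock: 17.2
tool_pos: [0.4583, -0.2851, 0.0337]
orientation: [-180.0, 34.8, -119.9]
force: [-0.3, -0.3, 0.2]
opening: 0.0655
gripper_force: 0.0
```

Request:
arm_command(steps=[{"translation": [0, 0, -10], "rotation": [0, 0, 0], "claw": 66}, {"translation": [0, 0, -25], "rotation": [0, 0, 0], "claw": 66}, {"translation": [0, 0, -45], "rotation": [0, 0, 0], "claw": 66}, {"translation": [0, 0, -70], "rotation": [0, 0, 0], "claw": 66}, {"translation": [0, 0, -100], "rotation": [0, 0, 0], "claw": 66}])

```text
clock: 17.7
tool_pos: [0.429, -0.3353, 0.1175]
orientation: [-180.0, 34.7, -119.9]
force: [-0.2, -0.5, -0.1]
opening: 0.0662
gripper_force: 0.0
```

Request:
arm_command(steps=[{"translation": [0, 0, -30], "rotation": [0, 0, 0], "claw": 66}, {"translation": [0, 0, -60], "rotation": [0, 0, 0], "claw": 66}, {"translation": [0, 0, -80], "rotation": [0, 0, 0], "claw": 66}, {"translation": [0, 0, -80], "rotation": [0, 0, 0], "claw": 66}])

```text
clock: 18.1
tool_pos: [0.4065, -0.3771, 0.1854]
orientation: [-179.6, 34.6, -119.8]
force: [-0.5, 0.1, 0.0]
opening: 0.0661
gripper_force: 0.0
```

```bash
python3 pl.py end .049 .062
```

```text
[ 0.4065474  -0.37714091  0.18537744] [-179.60815526   34.57669018 -119.81330898] [-0.46360626  0.14331322  0.00688313] 0.06608364916142158
side 357 a [-43.33312557  46.70005495] y [-21.16613291  24.37596678] rect ((1.2657089233398438, -0.08999252319335938), (92.38521575927734, 50.49687957763672), 0.8373223543167114) z [0.05208611 0.05688703 0.05916139]
plane [-0.00669238 -0.03829939  0.05665106]
top 511 a [-44.44722915  45.56019552] y [-19.96078573  23.25625365] rect ((0.06784820556640625, 1.6243267059326172), (44.42006301879883, 92.17317199707031), 89.8613052368164) z [0.05171139 0.05482432 0.05799337]
plane [ 0.00071461 -0.00873864  0.05487962]
[ -0.2  -0.6 179.9] [-0.01 -0.01  0.03] to [ 0.4588 -0.2862  0.0349]
```

View pics/endside.png

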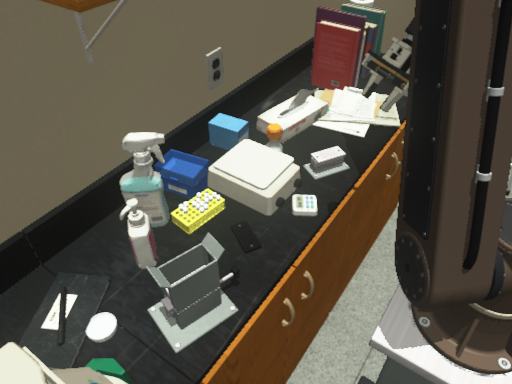

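The picture shows the plate flat on the block at (327,156), within 2 mm of centre by depth. The tab is home at (233,272), and the bottle, rack and timer are where they were. Handing in.

```bash
python3 -c "
from plant import ctrl; print(ctrl.close_job())"
```

```text
the job is handed in; nothing more can be done
None
```

The job is handed in at about 18 s: I pulled the tab to its stop, eased it home, and laid one plate flat on the block, within 2 mm of centre and lengthwise; the bottle, rack and timer look unmoved.

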